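# Bring the orange jar of the paint carousel to the front and hold it there

## Task

Release the paint carousel's travel lock by turning the red wing knob on its hub anticlockwise until it clicks over its detent, then use the black spinner handle to swing the carousel, without whirling it, until the orange-capped jar stands at the front, in line with the yellow arrow on the base. Finish still gripping the spinner handle, holding the carousel still, so that I can open that jar; the lock bites only in the travel position and cannot hold it there. Leave the jars upright in their cups and the other things on the bench where they are.

Things in the scene. Friction and masses are not known exactly. Their poses are not given: they have to be found in the camera images.
- carousel: Fixed base of the paint carousel, bolted down; origin on the turning axis at bench height, z up. Its front is its -x side, where a 36 mm wide tongue with a yellow arrow reaches 185 mm from the axis. In the middle a fixed grey head (radius 32 mm, 92 to 122 mm above the bench) bears the red lock knob. As found, the cup at the front holds the white jar; the other jars stand in any order.
- front (a point): Point fixed to the base where the middle of the jar must come: 105 mm in front of the turning axis, above the start of the arrow, 85 mm above the bench.
- lock (a joint): Turn of the red lock knob in rad: 0 = locked (as found), grows anticlockwise seen from above, stop at 1.50. A light spring turns it back to 0 until its detent is passed: a sprung ball resists from 0.8 (up to about 0.2 N m), its crest is at about 1.17; let go beyond 1.25, the ball pushes it on to the stop and keeps it there: released.
- lock_grip (a point): Grip point of the red wing knob, on the turning axis, 150 mm above the bench. The wing is an upright bar, 52 mm long along this point's x, 14 mm thick along its y, 130 to 162 mm above the bench, on a red disc of radius 20 mm. At lock = 0 its x is that of the carousel base and its white line points to the front.
- platter (a joint): Turn of the grey platter (radius 135 mm, top at 40 mm) in rad: 0 as found, grows anticlockwise from above, no stops. Six black cups (49 mm wide, 18 mm deep) stand on it 105 mm from the axis, 60 degrees apart; jars and handle go round with it. Turns easily either way (under 0.1 N m) once unlocked; locked, a pin holds it at 0.
- handle: Black sleeve of the spinner handle: upright round grip, 20 mm in diameter, 102 to 169 mm above the bench, spinning freely on a steel post fixed to the platter 105 mm from the turning axis, midway between two cups (jar tops beside it at 128 mm, jar centres 54 mm away). As found it is on the carousel's -y side. Origin at the sleeve's lower end.
- handle_grip (a point): Centre of the gripping part of the spinner handle, on its axis, 150 mm above the bench.
- jar_orange_mid (a point): The marked jar: orange screw cap and orange paint, 38 mm in diameter, 85 mm tall, about 0.1 kg, standing loose in its cup with 2 to 3 mm of play; this point is at its centre, half-way up, 85 mm above the bench. Never at the front as found.
- jar_white_mid (a point): Paint jar like the marked one but with a black cap, white paint; point at its centre, half-way up.
- jar_blue_mid (a point): Paint jar like the marked one but with a black cap, blue paint; point at its centre, half-way up.
- jar_green_mid (a point): Paint jar like the marked one but with a black cap, green paint; point at its centre, half-way up.
- jar_brown_mid (a point): Paint jar like the marked one but with a black cap, brown paint; point at its centre, half-way up.
- jar_grey_mid (a point): Paint jar like the marked one but with a black cap, grey paint; point at its centre, half-way up.
- tape_roll: Roll of masking tape lying flat, 100 mm in diameter, 25 mm high; origin at the centre of its underside. Leave alone.
- cleaner: White bottle of airbrush cleaner with a red cap, 60 mm in diameter, 160 mm tall; origin at the centre of its underside. Leave alone.
- mixing_cup: White plastic mixing cup, 66 mm wide, 60 mm tall; origin at the centre of its underside. Leave alone.
Not all that is in view belongs to the job. Of the things that look like the part that bears jar_orange_mid, the largest one is meant.

How it is judged:
On the way, in this order (a step that is already met when the one before it is completed fails the run):
1. the lock knob is turned past its detent (value of joint lock above 1.3 rad), for 0.2 s.
2. the orange jar is brought to the front with the handle in the grip (horizontal distance between jar_orange_mid and front below 0.015 m and contact force between the fingers and handle above 3 N), for 0.2 s.
At the end, for the whole second after the job is handed in: The lock knob is past its detent (above 1.30 rad), the centre of the orange jar is within 15 mm (in plan) of the front point, the jar sits upright down in its cup, the fingers press on the spinner handle with more than 3 N, and the platter stands still (under 0.05 rad/s) (all of step 2 and value of joint lock above 1.3 rad and height (world z) of jar_orange_mid between 0.079 and 0.092 m and angle between jar_orange_mid's own z axis and vertical below 0.15 rad and velocity of joint platter between -0.05 and 0.05 rad/s); the arm keeps its last pose, push and grip.
It fails at once if a jar is lifted out of its cup or tipped over (height (world z) of any of jar_white_mid, jar_orange_mid, jar_blue_mid, jar_green_mid, jar_brown_mid, jar_grey_mid above 0.0995 m or angle between any of jar_white_mid, jar_orange_mid, jar_blue_mid, jar_green_mid, jar_brown_mid, jar_grey_mid's own z axis and vertical above 0.35 rad).
It fails at once if the carousel is whirled round (faster than 2 rad/s) (velocity of joint platter above 2 rad/s or velocity of joint platter below -2 rad/s).
It fails at once if the tape roll, the cleaner bottle or the mixing cup is pushed away (over 25 mm) or tipped (distance of any of tape_roll, cleaner, mixing_cup from where it was at the start of the episode above 0.025 m or angle between any of tape_roll, cleaner, mixing_cup's own z axis and vertical above 0.5 rad).
It also fails if it takes over 56 s, if anything falls off the work surface, if the arm or the gripper's body presses on something with over 40 N, if the wrist force passes 120 N, or if a joint passes its speed limit or range.

## Robot

A 6-joint arm with a two-finger parallel gripper is mounted at the origin on the work surface. World frame = base frame: x ahead of the robot, y to its left, z up, the work surface at z = 0. Lengths are in m, angles in rad, forces in N, time in s.
With the tool pointing down it reaches from about 0.35 to 0.775 m from the base axis. Payload 7.3 kg.
Tool frame: the origin (TCP) lies on the centre line of the jaws, within the pads' length; the fingertips stand 25 mm ahead of it and the grasp point (between the pads) lies 6 mm ahead of it; x points along the fingers, z is the direction in which the jaws open and shut, and the axes are right-handed (so a half turn about x gives the same grasp; the last joint's range is limited). The gripper opens to 92 mm and grips with 3 to 60 N. Pads are 19 mm wide; open, the fingers measure 130 mm over their backs; the gripper's body (75 mm by 190 mm) begins 47 mm behind the grasp point.
Start: joints at [-1.295, 0.342, 1.524, -0, 1.275, -0.146], TCP at [0.215, -0.479, 0.214] pointing down, gripper open.
Joint ranges: [-2.53, 2.53], [-0.77, 2.02], [0.04, 2.7], [-1, 4.14], [0.28, 2.66], [-3.11, 3.11]. Speed limits (rad/s): [2.57, 2.57, 3.14, 3.14, 3.14, 3.14].

## Interface

Orientations are given as a unit quaternion [x, y, z, w].
In Python, from plant import bot, cams, order, recognise, regions_of gives the robot as it stands.
- The arm moves only by the tool jog_arm, never from a script. Its argument "commands" is a list of rows, each a list of 7 numbers: the shift along the tool's x, y, z in cm, then the turn, a rotation vector about the tool's x, y, z in rad, then the finger opening in cm, from 0 to 9.18. In form: [[tx, ty, tz, rx, ry, rz, hand], ...]. A call has 1 to 12 rows; each row is the pose to reach, as a shift and turn from the pose measured when the call began, along the tool's axes at that moment; what a row does not reach only later rows make up. A row lasts 1/12 s, in which the tool goes at most 41.7 mm and 7.16 degrees, less where a joint would pass 70% of its speed; a pose out of reach is approached as far as the arm can. A call with a gripper value outside its range is refused whole. The fingers move at their own pace and stop on an object; "force" is the grip in N (left out, the last holds). Time passes only in rows, so rows that repeat a pose let the fingers close. It gives the time, the measured TCP pose, the force and the opening at its end, in the units of the state.
- bot.get_state(): the state, without advancing time (a new reading comes with each control period).
- cams.camera(name): name is "side" or "top" or "wrist"; returns a dict with "pixels" (480x640x3 uint8, red, green, blue), "K" (3x3 intrinsics, pixels), "rvec" (rotation vector, rad) and "tvec" (3), from world to camera coordinates, as OpenCV has them. Camera axes: x right, y down, z forward; pixel columns grow to the right and rows downward; lengths in m; the calibration is good to about 2 mm. The wrist camera is an equidistant fisheye: a pixel r from the principal point sees the ray r / f radians off the axis. A picture is of the moment at which its call begins. There is no depth.
- order.job_done(): hands the job in, once; it reports no verdict.
Trained networks look in the newest picture that a camera, given by its name, has taken for a name from the list of things; names that differ only in an ending like _2 or _b are one class to them, and where a whole thing is asked for, a point or a joint stands for the part that bears it (a point fixed in the world has none). Each returns a list of dicts, best first, with "score" (0 to 1); they miss things now and then, are a little off and sometimes report something else, mostly with a low value. They report only what shows in the picture. A call takes as long as a camera call. They do not tell look-alikes from the thing itself.
- recognise(camera, target): "pixel" ([row, column] in pixels, amid what is visible of it).
- regions_of(camera, target): "region" (480x640 bool, what is visible of it) and "pixel" ([row, column] in pixels, amid what is visible of it).
The state is a dict: "time_s": time; "q": joint angles; "qvel": joint speeds; "joint_efforts": joint torques, N m; "eef_pos": TCP position; "tool_rot": TCP orientation; "ft_force": force on the tool from outside, world axes, zero at the start; "torque": the same for the moment, N m; "opening": finger opening in m.
Only numpy, scipy, OpenCV 4.12 (cv2) and the standard library are available. Lean on these libraries where they do the work, as an engineer would, in place of code of your own. Each camera call takes 0.05 s, during which the arm holds its last target.

## Working session

There is one attempt and no reset: what is moved stays moved. The work goes in short steps, Python scripts to look and compute and a tool call to move; the robot and the scene stay as the last step left them, time stands still between calls to the robot, and variables do not carry over. Pictures are saved under pics/ and viewed, and the job is handed in when it is done.

Besides the shell and the picture viewer there is one more tool, called after "Emit:" in YAML: its name, and indented under it one key for each argument. jog_arm: Moves the arm, as the interface text tells. Its arguments: {"type":"object","properties":{"commands":{"type":"array"},"force":{"type":"number"}},"required":["commands"]}

```bash
ls; mkdir -p pics; python3 - <<'E'
from plant import bot, cams
import cv2
s=bot.get_state(); print(s)
for n in ["side","top","wrist"]:
    c=cams.camera(n); cv2.imwrite(f"pics/{n}0.png",c["pixels"][:,:,::-1]); print(n,c["K"],c["rvec"],c["tvec"])
E
```

```text
pics
{'time_s': 0.0, 'q': array([-1.29503866e+00,  3.42704699e-01,  1.52501833e+00, -3.88170663e-06,
        1.27540664e+00, -1.46019581e-01]), 'qvel': array([ 0.00066247,  0.00048162,  0.00080714, -0.00038235, -0.00166042,
        0.00086482]), 'joint_efforts': array([ 5.45005321e-06, -4.31244493e+01, -2.44225931e+01,  7.17272842e-02,
        5.58691949e-02, -1.20254103e-04]), 'eef_pos': array([ 0.21481738, -0.47856808,  0.21365388]), 'tool_rot': array([ 0.38461528,  0.59399636, -0.38390019,  0.59317793]), 'ft_force': array([-0.18793044,  0.22272701, -0.05902075]), 'torque': array([0.034866  , 0.01763363, 0.01719794]), 'opening': 0.09198529610187868}
side [[525.49670791   0.         318.08877751]
 [  0.         525.49670791 237.42513512]
 [  0.           0.           1.        ]] [ 0.57606817 -2.49337639  1.37925198] [0.42871003 0.21066363 0.92195762]
top [[513.70605741   0.         326.38497723]
 [  0.         513.70605741 237.05817321]
 [  0.           0.           1.        ]] [ 2.21536397 -2.17111198  0.11966373] [-0.04411589  0.53099313  1.13893067]
wrist [[371.64829954   0.         315.03903682]
 [  0.         371.64829954 239.6580028 ]
 [  0.           0.           1.        ]] [-2.43692325  1.57470832  0.2219048 ] [-0.52393133 -0.0357245   0.39090172]
```

View pics/side0.png

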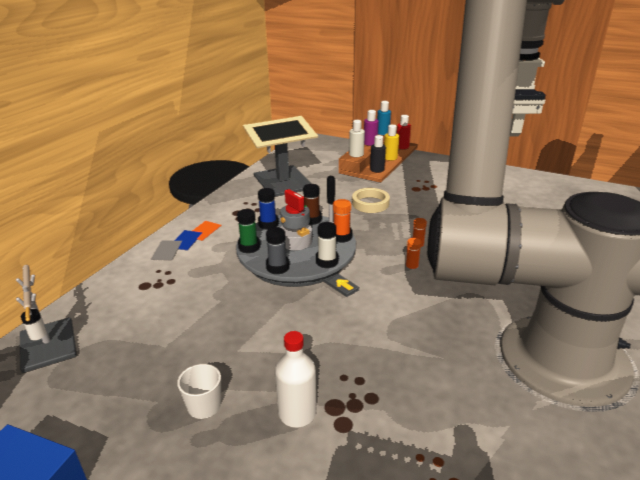

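View pics/top0.png

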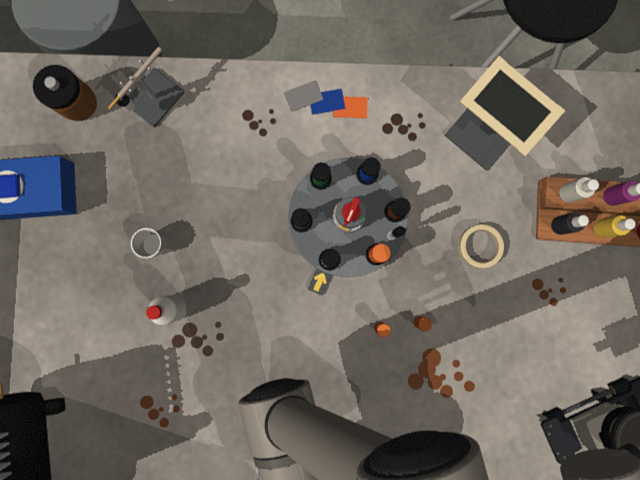

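View pics/wrist0.png

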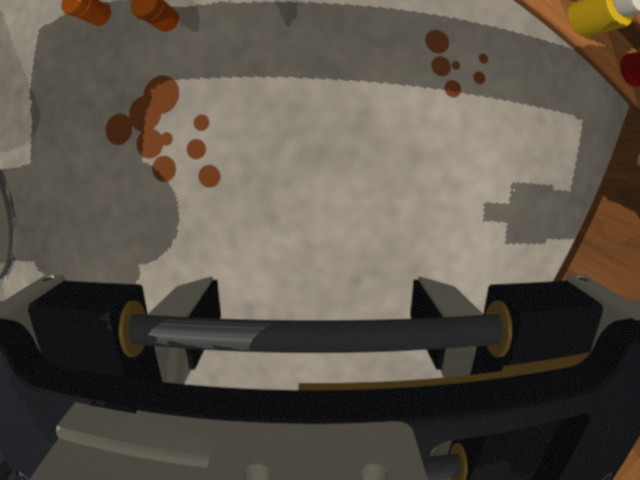

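The top view shows the carousel hub near (row 213, col 350), the yellow arrow at (282, 319) and the orange cap at (253, 379). The black spinner handle is at about (232, 398). Possible look-alikes are two small orange pots at (329, 384) and (323, 423), and the orange card at (106, 350). I choose the tall jar in the platter cup and will check it in a crop.

```bash
cat > h.py <<'E'
import numpy as np, cv2
def ray(c,px):
    R=cv2.Rodrigues(np.array(c["rvec"],float))[0]; t=np.array(c["tvec"],float)
    d=np.linalg.inv(c["K"])@np.array([px[1],px[0],1.0]); return -R.T@t, R.T@d
def atz(c,px,z):
    o,d=ray(c,px); return o+d*(z-o[2])/d[2]
def proj(c,P):
    p,_=cv2.projectPoints(np.array(P,float).reshape(-1,3),np.array(c["rvec"],float),np.array(c["tvec"],float),c["K"],None); return p[:,0,::-1]
E
python3 - <<'E'
from plant import bot, cams, recognise, regions_of
from h import *
for n in ["top","side"]:
    c=cams.camera(n); print(n,"cam pos",ray(c,(240,320))[0])
    for t,z in [("jar_orange_mid",.085),("jar_white_mid",.085),("jar_blue_mid",.085),("jar_green_mid",.085),("jar_brown_mid",.085),("jar_grey_mid",.085),("handle",.135),("lock_grip",.15),("carousel",.04),("tape_roll",.0125),("cleaner",.1),("mixing_cup",.03)]:
        for r in recognise(n,t)[:3]:
            print(t,r["score"],np.round(r["pixel"]),np.round(atz(c,r["pixel"],z),3))
    p=c["pixels"][:,:,::-1]
    cr=p[140:310,270:440] if n=="top" else p[160:310,220:390]
    cv2.imwrite(f"pics/{n}_crop.png",cv2.resize(cr,None,fx=3.5,fy=3.5,interpolation=cv2.INTER_CUBIC))
E
```

```text
top cam pos [ 0.43753553 -0.00180869  1.17882245]
jar_orange_mid 0.71 [333. 385.] [ 0.326 -0.159  0.085]
jar_orange_mid 0.7 [252. 382.] [ 0.496 -0.151  0.085]
jar_orange_mid 0.53 [322. 421.] [ 0.35  -0.236  0.085]
jar_white_mid 0.85 [261. 332.] [ 0.477 -0.044  0.085]
jar_blue_mid 0.73 [171. 371.] [ 0.672 -0.125  0.085]
jar_blue_mid 0.36 [208. 398.] [ 0.593 -0.184  0.085]
jar_blue_mid 0.18 [311. 166.] [0.364 0.302 0.085]
jar_green_mid 0.85 [174. 323.] [ 0.663 -0.021  0.085]
jar_brown_mid 0.93 [209. 398.] [ 0.591 -0.185  0.085]
jar_grey_mid 0.89 [221. 301.] [0.56  0.022 0.085]
handle 0.57 [232. 401.] [ 0.536 -0.184  0.135]
lock_grip 0.67 [215. 352.] [ 0.568 -0.081  0.15 ]
carousel 0.56 [223. 344.] [ 0.563 -0.072  0.04 ]
tape_roll 0.79 [254. 495.] [ 0.503 -0.421  0.012]
cleaner 0.63 [307. 168.] [0.373 0.292 0.1  ]
mixing_cup 0.93 [242. 147.] [0.512 0.365 0.03 ]
mixing_cup 0.71 [232. 400.] [ 0.547 -0.2    0.03 ]
side cam pos [0.07643913 0.78781183 0.67207654]
jar_orange_mid 0.88 [252. 412.] [ 0.308 -0.082  0.085]
jar_orange_mid 0.85 [215. 342.] [ 0.498 -0.161  0.085]
jar_white_mid 0.66 [236. 325.] [ 0.493 -0.066  0.085]
jar_white_mid 0.47 [216. 344.] [ 0.491 -0.157  0.085]
jar_blue_mid 0.95 [205. 267.] [ 0.678 -0.131  0.085]
jar_green_mid 0.84 [222. 246.] [ 0.678 -0.043  0.085]
jar_green_mid 0.25 [249. 305.] [ 0.509 -0.     0.085]
jar_brown_mid 0.96 [198. 314.] [ 0.592 -0.209  0.085]
jar_grey_mid 0.64 [242. 273.] [0.58  0.005 0.085]
handle 0.58 [188. 331.] [ 0.535 -0.182  0.135]
handle 0.48 [227. 245.] [0.618 0.045 0.135]
handle 0.34 [247. 274.] [0.527 0.085 0.135]
lock_grip 0.19 [187. 332.] [ 0.522 -0.161  0.15 ]
carousel 0.64 [251. 300.] [ 0.548 -0.051  0.04 ]
tape_roll 0.65 [200. 369.] [ 0.517 -0.383  0.012]
tape_roll 0.36 [224. 244.] [ 0.751 -0.136  0.012]
cleaner 0.89 [384. 298.] [0.342 0.335 0.1  ]
mixing_cup 0.89 [390. 203.] [0.505 0.354 0.03 ]
```

View pics/top_crop.png

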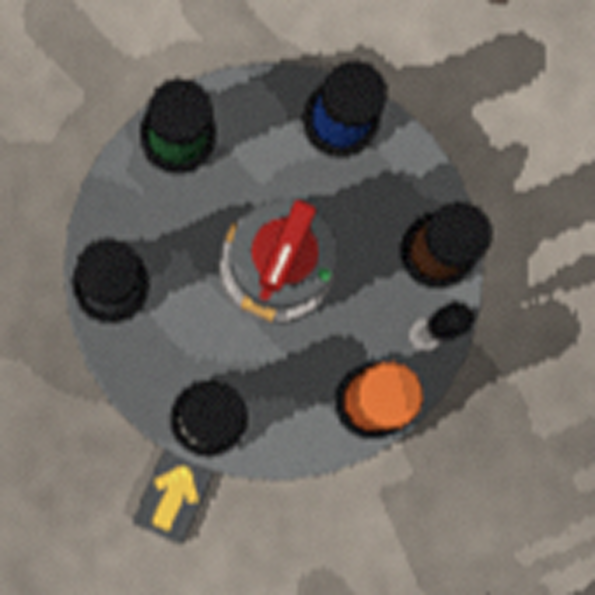

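View pics/side_crop.png

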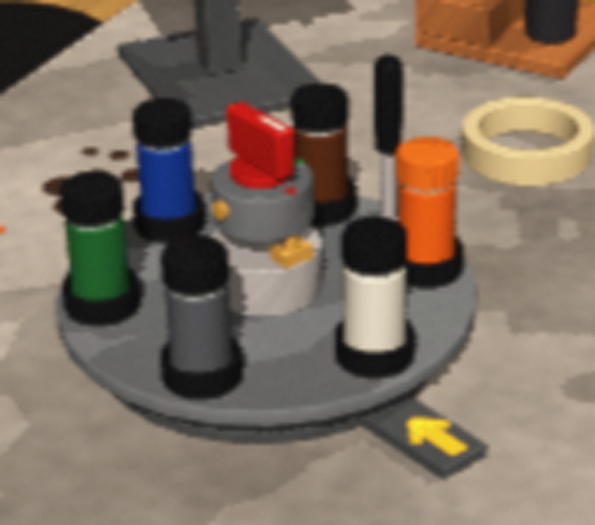

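The crops confirm the choice. The orange-capped jar is in a platter cup at top (253, 380), next to the white jar at the front, and the handle stands between orange and brown. Next I fit the base pose from the cap tops, the handle top and the arrow.

```bash
cat > fit.py <<'E'
from plant import bot, cams, regions_of
from h import *
from scipy.optimize import least_squares
c=cams.camera("top"); s=cams.camera("side")
def tc(x,y): return np.array([140+(y-1.25)/3.5,270+(x-1.25)/3.5])
def sc(x,y): return np.array([160+(y-1.25)/3.5,220+(x-1.25)/3.5])
# order angle rel. base (deg): white180, orange-120, brown-60, blue0, green60, grey120
obs=[(c,tc(210,416),180,.105,.128),(c,tc(391,396),-120,.105,.128),(c,tc(458,236),-60,.105,.128),(c,tc(355,92),0,.105,.128),(c,tc(182,108),60,.105,.128),(c,tc(112,274),120,.105,.128),
(c,tc(460,318),-90,.105,.169),(c,tc(285,250),0,0,.150),
(s,sc(374,234),180,.105,.128),(s,sc(428,153),-120,.105,.128),(s,sc(320,100),-60,.105,.128),(s,sc(164,113),0,.105,.128),(s,sc(93,187),60,.105,.128),(s,sc(195,248),120,.105,.128),(s,sc(389,64),-90,.105,.169)]
def P(p,a,r,z):
    a=np.radians(a)+p[2]; return [p[0]+r*np.cos(a),p[1]+r*np.sin(a),z]
def f(p,cam=None): return np.concatenate([proj(o[0],P(p,*o[2:]))[0]-o[1] for o in obs if cam is None or o[0] is cam])
for cam in (c,s,None):
    r=least_squares(f,[.57,-.08,-.4],loss="soft_l1",args=(cam,)); print(r.x); print(np.round(f(r.x,cam).reshape(-1,2),1).tolist())
p=r.x
np.save("pose.npy",p)
print("handle",P(p,-90,.105,.15),"r",np.hypot(*P(p,-90,.105,.15)[:2]))
im=c["pixels"][:,:,::-1].copy()
for a,rr,z in [(180,.185,.01),(180,.105,.085),(0,.026,.162),(180,.026,.162),(0,.135,.04),(90,.135,.04),(180,.135,.04),(-90,.135,.04)]:
    q=proj(c,P(p,a,rr,z))[0]; print(a,rr,q); cv2.circle(im,(int(round(q[1])),int(round(q[0]))),1,(255,0,255),-1)
cv2.imwrite("pics/fit.png",cv2.resize(im[140:310,270:440],None,fx=3.5,fy=3.5,interpolation=cv2.INTER_NEAREST))
print("time",bot.get_state()["time_s"])
E
python3 fit.py
```

```text
[ 0.57620491 -0.08014646 -0.39801389]
[[-0.1, 0.7], [0.3, -0.2], [-0.3, 0.7], [0.3, 0.1], [0.7, -0.7], [-0.8, -1.4], [0.3, -0.2], [-0.5, 0.7]]
[ 0.57144343 -0.07635152 -0.4031068 ]
[[0.2, 0.2], [0.0, 0.3], [-0.9, 0.3], [-0.3, -0.4], [-0.0, -0.5], [1.7, -0.2], [-1.2, 0.2]]
[ 0.57489066 -0.08011279 -0.39937019]
[[0.6, 0.6], [1.0, -0.3], [0.4, 0.7], [1.0, 0.1], [1.3, -0.6], [-0.2, -1.4], [1.0, -0.2], [0.1, 0.6], [-1.1, -0.3], [-1.1, -0.5], [-1.8, -0.4], [-1.2, -1.0], [-1.1, -0.9], [0.5, -0.6], [-2.2, -0.6]]
handle [np.float64(0.5340626498020642), np.float64(-0.17684992371814334), 0.15] r 0.56258226903513
180 0.185 [293.34380489 314.020277  ]
180 0.105 [259.82409545 329.52250285]
0 0.026 [198.64930741 357.40134943]
180 0.026 [222.21370501 346.94320791]
0 0.135 [163.40219042 371.95475129]
90 0.135 [193.06906296 292.72305624]
180 0.135 [272.95545143 323.3116969 ]
-90 0.135 [242.22635612 403.11606809]
time 1.55
```

View pics/fit.png

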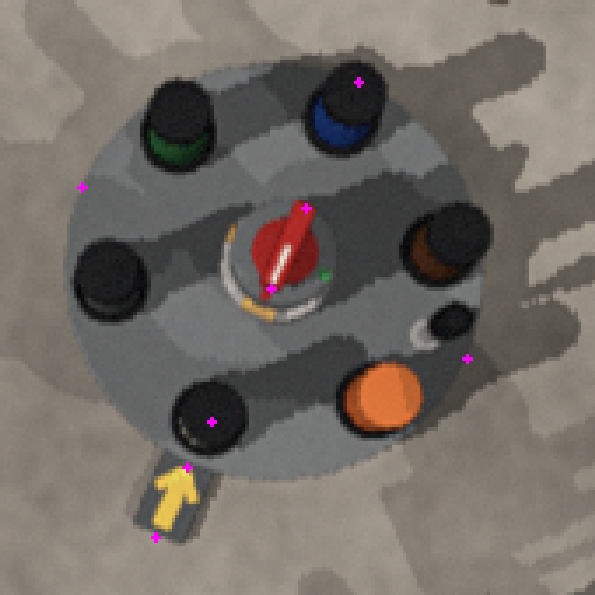

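```bash
cat >> h.py <<'E'
from scipy.spatial.transform import Rotation as Rot
def tgt(bot,pos,yaw,show=True,grasp=True):
    """pos = grasp point world; yaw = world direction of tool z; tool x down"""
    s=bot.get_state(); R0=Rot.from_quat(s["tool_rot"])
    x=np.array([0,0,-1.]); z=np.array([np.cos(yaw),np.sin(yaw),0]); y=np.cross(z,x)
    R1=Rot.from_matrix(np.c_[x,y,z]); p=np.array(pos,float)
    if grasp: p=p-0.006*x
    d=R0.inv().apply(p-s["eef_pos"])*100; rv=(R0.inv()*R1).as_rotvec()
    zz=R0.as_matrix()[:,2]
    if show: print("t",round(s["time_s"],2),"grasp",np.round(s["eef_pos"]+.006*R0.as_matrix()[:,0],4),"yaw",round(float(np.arctan2(zz[1],zz[0])),3),"xdir",np.round(R0.as_matrix()[:,0],3),"q",np.round(s["q"],3),"F",np.round(s["ft_force"],1),"T",np.round(s["torque"],2),"open",round(s["opening"],4))
    print("shift cm",np.round(d,2),"rotvec",np.round(rv,3)); return d,rv
E
python3 - <<'E'
from plant import bot
from h import *
ax=[.5755,-.080]
for y in (-.4+np.pi/2,-.4-np.pi/2): tgt(bot,ax+[.20],y)
E
```

```text
t 1.55 grasp [ 0.2149 -0.479   0.2083] yaw -1.149 xdir [ 0. -0. -1.] q [-1.295  0.342  1.524 -0.     1.275 -0.146] F [0.3 0.4 1.8] T [ 0.01 -0.04  0.01] open 0.0918
shift cm [  0.83  49.23 -21.64] rotvec [-2.32  0.    0.  ]
t 1.55 grasp [ 0.2149 -0.479   0.2083] yaw -1.149 xdir [ 0. -0. -1.] q [-1.295  0.342  1.524 -0.     1.275 -0.146] F [0.3 0.4 1.8] T [ 0.01 -0.04  0.01] open 0.0918
shift cm [  0.83  49.23 -21.64] rotvec [ 0.822  0.    -0.   ]
```

Emit:
jog_arm:
  commands:
    - [-0.5, 1, -0.5, 0, 0, 0, 5]
    - [-1.5, 4, -1.8, 0.06, 0, 0, 5]
    - [-2.2, 7.5, -3.3, 0.12, 0, 0, 5]
    - [-2.2, 11, -4.8, 0.18, 0, 0, 5]
    - [-2.2, 14.5, -6.4, 0.24, 0, 0, 5]
    - [-2.2, 18, -7.9, 0.3, 0, 0, 5]
    - [-2.2, 21.5, -9.4, 0.36, 0, 0, 5]
    - [-2.2, 25, -11, 0.42, 0, 0, 5]
    - [-2.2, 28, -12.3, 0.48, 0, 0, 5]
    - [-2.2, 31, -13.6, 0.54, 0, 0, 5]
    - [-2.2, 34, -15, 0.6, 0, 0, 5]
    - [-2.2, 36, -15.8, 0.65, 0, 0, 5]

```text
time_s: 2.55
eef_pos: [0.4802, -0.1841, 0.2369]
tool_rot: [0.554, 0.439, -0.554, 0.44]
ft_force: [0.2, -0.3, 0.7]
opening: 0.0504
```

```bash
python3 - <<'E'
from plant import bot
from h import *
tgt(bot,[.5755,-.08,.22],-.4-np.pi/2)
E
```

```text
t 2.55 grasp [ 0.4802 -0.1841  0.2309] yaw -1.8 xdir [ 0.001  0.001 -1.   ] q [-5.160e-01  3.050e-01  1.515e+00  1.000e-03  1.322e+00  1.284e+00] F [ 0.2 -0.3  0.7] T [ 0.07  0.01 -0.03] open 0.0504
shift cm [  1.1    6.91 -12.31] rotvec [ 0.171 -0.001 -0.001]
```

Emit:
jog_arm:
  commands:
    - [0, 1, -1.8, 0.03, 0, 0, 4]
    - [0, 2.5, -4.5, 0.07, 0, 0, 4]
    - [0.2, 4.2, -7.5, 0.11, 0, 0, 4]
    - [0.6, 5.7, -10.2, 0.14, 0, 0, 4]
    - [1, 6.5, -11.6, 0.17, 0, 0, 4]
    - [1.1, 6.9, -12.3, 0.171, 0, 0, 4]
    - [1.1, 6.9, -12.3, 0.171, 0, 0, 4]
    - [1.1, 6.9, -12.3, 0.171, 0, 0, 4]

```text
time_s: 3.22
eef_pos: [0.5749, -0.08, 0.2262]
tool_rot: [0.589, 0.391, -0.589, 0.391]
ft_force: [-0.5, 0.6, -0.4]
opening: 0.04
```

```bash
python3 - <<'E'
from plant import bot,cams
from h import *
tgt(bot,[.5755,-.08,.152],-.4-np.pi/2)
c=cams.camera("wrist"); cv2.imwrite("pics/w1.png",c["pixels"][:,:,::-1])
c=cams.camera("top"); cv2.imwrite("pics/t1.png",cv2.resize(c["pixels"][120:330,250:460,::-1],None,fx=2.8,fy=2.8))
E
```

```text
t 3.22 grasp [ 0.5749 -0.08    0.2202] yaw -1.97 xdir [ 0.  0. -1.] q [-0.27   0.436  1.346  0.     1.359  1.699] F [-0.5  0.6 -0.4] T [0.09 0.05 0.01] open 0.04
shift cm [ 6.82  0.05 -0.02] rotvec [ 0.001 -0.    -0.   ]
```

View pics/w1.png

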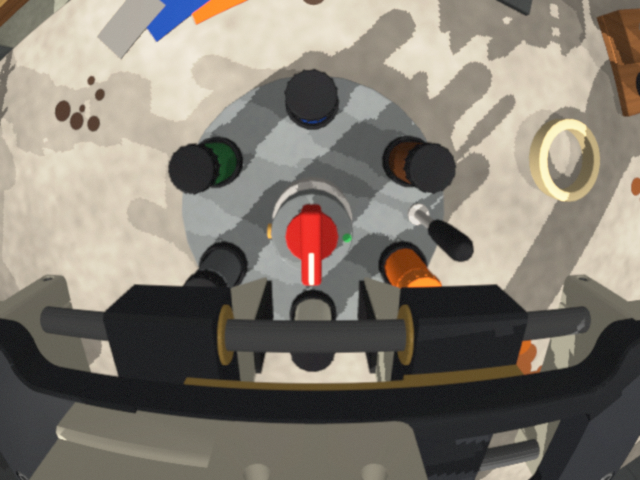

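View pics/t1.png

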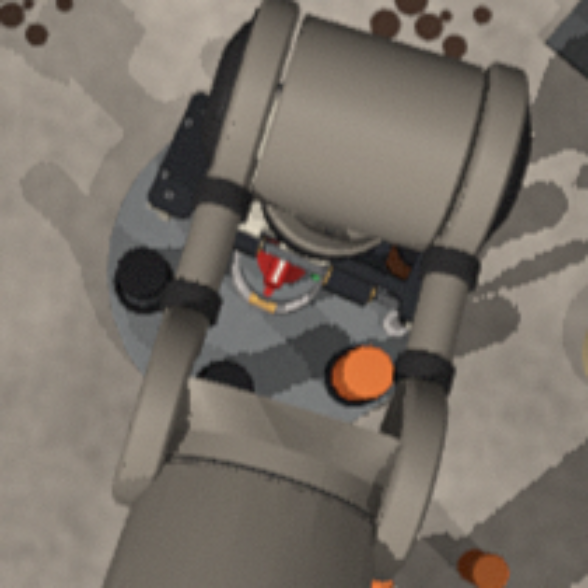

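The wrist picture shows the red wing centred between the fingers at col 311, with its white line towards the near side. I check its position through the fisheye model before going down.

```bash
cat >> h.py <<'E'
def fproj(c,P):
    R=cv2.Rodrigues(np.array(c["rvec"],float))[0]; p,_=cv2.fisheye.projectPoints(np.array(P,float).reshape(-1,1,3),np.array(c["rvec"],float),np.array(c["tvec"],float),c["K"],np.zeros(4)); return p[:,0,::-1]
E
python3 - <<'E'
from plant import bot,cams
from h import *
c=cams.camera("wrist"); ps=[.5755,-.080]; a=-.4
u=np.array([np.cos(a),np.sin(a)])
v=np.array([-u[1],u[0]])
P=[[*(ps+r*u),z] for r,z in [(-.026,.162),(.026,.162)]]+[[*(ps-.105*v),.169],[*(ps-.105*v),.102],[*(ps+.105*u),.128]]
q=fproj(c,P); print(np.round(q,1))
im=c["pixels"][:,:,::-1].copy()
for r,k in q: cv2.circle(im,(int(k),int(r)),2,(255,0,255),-1)
cv2.imwrite("pics/w2.png",cv2.resize(im[60:300,200:500],None,fx=2.4,fy=2.4))
E
```

```text
[[284.2 313.2]
 [209.5 313.2]
 [250.7 466.8]
 [227.  437.2]
 [ 92.5 313.4]]
```

View pics/w2.png

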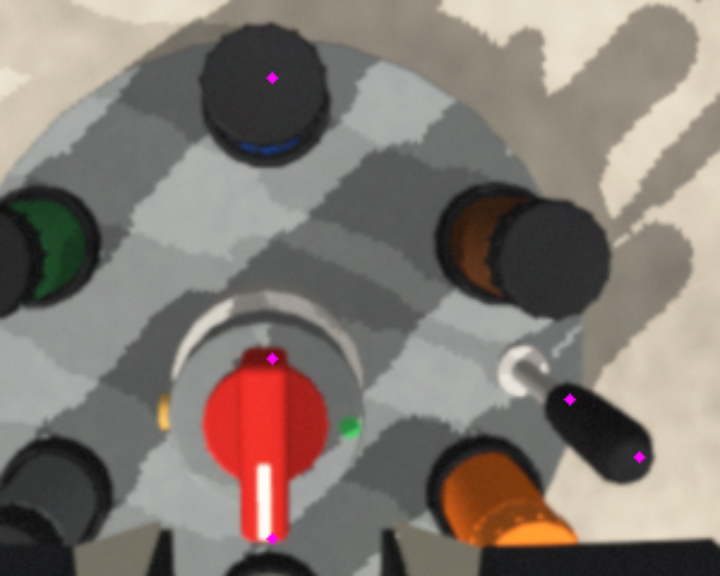

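Emit:
jog_arm:
  commands:
    - [1, 0, 0, 0, 0, 0, 4]
    - [2.5, 0, 0, 0, 0, 0, 4]
    - [4, 0, 0, 0, 0, 0, 4]
    - [5.4, 0, 0, 0, 0, 0, 4]
    - [6.3, 0, 0, 0, 0, 0, 4]
    - [6.8, 0, 0, 0, 0, 0, 4]
    - [6.8, 0, 0, 0, 0, 0, 4]
    - [6.8, 0, 0, 0, 0, 0, 2.5]
    - [6.8, 0, 0, 0, 0, 0, 1]
    - [6.8, 0, 0, 0, 0, 0, 0.5]
    - [6.8, 0, 0, 0, 0, 0, 0.5]
    - [6.8, 0, 0, 0, 0, 0, 0.5]
  force: 30

```text
time_s: 4.37
eef_pos: [0.5751, -0.081, 0.159]
tool_rot: [0.59, 0.39, -0.589, 0.391]
ft_force: [-0.2, -0.3, -0.8]
opening: 0.0113
```

```bash
python3 - <<'E'
from plant import bot
from h import *
tgt(bot,[.5755,-.08,.152],-.4-np.pi/2)
E
```

```text
t 4.37 grasp [ 0.5751 -0.081   0.153 ] yaw -1.972 xdir [ 0.002 -0.    -1.   ] q [-2.720e-01  4.890e-01  1.451e+00  1.000e-03  1.200e+00  1.700e+00] F [-0.2 -0.3 -0.8] T [0.07 0.04 0.02] open 0.0113
shift cm [ 0.1  -0.   -0.11] rotvec [-0.001 -0.001 -0.002]
```

Emit:
jog_arm:
  commands:
    - [0, 0, 0, 0, 0, 0, 0.5]
    - [0, 0, 0, 0, 0, 0, 0.5]
    - [0, 0, 0, 0, 0, 0, 0.5]
    - [0, 0, 0, -0.03, 0, 0, 0.5]
    - [0, 0, 0, -0.08, 0, 0, 0.5]
    - [0, 0, 0, -0.15, 0, 0, 0.5]
    - [0, 0, 0, -0.2, 0, 0, 0.5]

```text
time_s: 4.95
eef_pos: [0.5751, -0.081, 0.159]
tool_rot: [0.547, 0.448, -0.546, 0.449]
ft_force: [0.2, 0.3, 0.5]
opening: 0.0051
```

```bash
python3 - <<'E'
from plant import bot
from h import *
tgt(bot,[.5755,-.08,.152],-.4-np.pi/2+1.42)
E
```

```text
t 4.95 grasp [ 0.5751 -0.081   0.153 ] yaw -1.769 xdir [ 0.002 -0.    -1.   ] q [-2.720e-01  4.890e-01  1.451e+00  1.000e-03  1.200e+00  1.496e+00] F [0.2 0.3 0.5] T [0.08 0.02 0.05] open 0.0051
shift cm [ 0.1   0.02 -0.11] rotvec [-1.218e+00  1.000e-03 -2.000e-03]
```

The opening went to 5 mm, below the wing's 14 mm, so the fingers are not on the wing. I look before doing anything else.

```bash
python3 - <<'E'
from plant import bot,cams
from h import *
c=cams.camera("wrist"); cv2.imwrite("pics/w3.png",c["pixels"][:,:,::-1])
c=cams.camera("side"); cv2.imwrite("pics/s3.png",cv2.resize(c["pixels"][100:310,200:420,::-1],None,fx=2.7,fy=2.7))
E
```

```text
(no output)
```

View pics/w3.png

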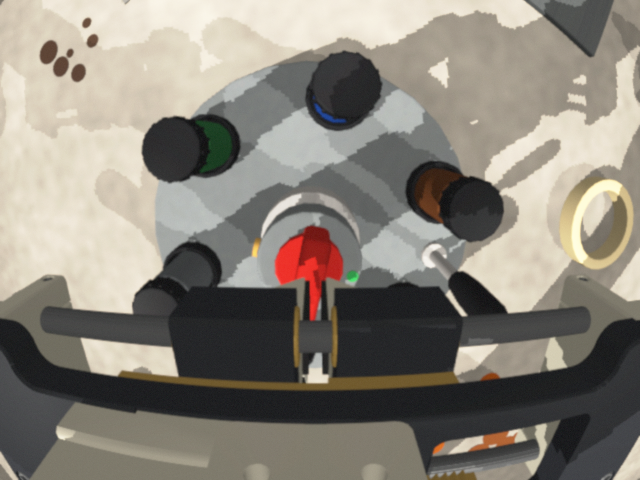

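View pics/s3.png

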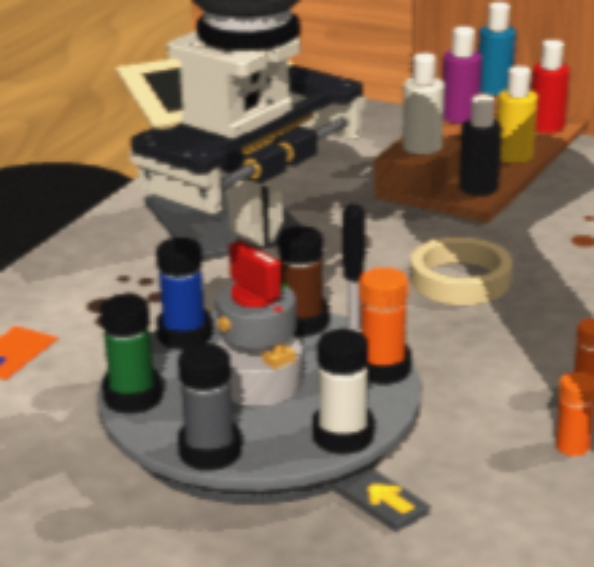

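```bash
python3 - <<'E'
from plant import bot,cams
from h import *
s=bot.get_state(); p=s["eef_pos"]; x=Rot.from_quat(s["tool_rot"]).as_matrix()[:,0]
c=cams.camera("side"); w=cams.camera("wrist")
im=c["pixels"][:,:,::-1].copy()
for P,col in [(p+.025*x,(255,0,255)),(p,(255,255,0)),([.5755,-.08,.162],(0,255,0)),([.5755,-.08,.13],(0,255,0))]:
    r,k=proj(c,[P])[0]; print(np.round(P,3),r,k); cv2.circle(im,(int(round(k)),int(round(r))),1,col,-1); print(fproj(w,[P]))
cv2.imwrite("pics/s4.png",cv2.resize(im[150:250,240:360],None,fx=5,fy=5,interpolation=cv2.INTER_NEAREST))
E
```

```text
[ 0.575 -0.081  0.134] 204.40014884687827 294.04297616257
[[269.27493303 314.99324667]]
[ 0.575 -0.081  0.159] 194.0643930055639 293.6179023654716
[[286.74363741 314.98037631]]
[ 0.576 -0.08   0.162] 192.9636975861253 293.15528017501185
[[288.73715384 312.75393778]]
[ 0.576 -0.08   0.13 ] 206.1990130507672 293.7318289922318
[[266.58863668 313.10444929]]
```

View pics/s4.png

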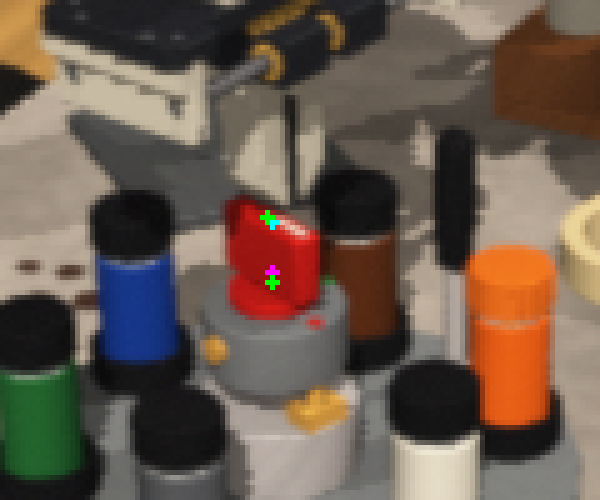

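```bash
python3 - <<'E'
from plant import bot,cams
from h import *
w=cams.camera("wrist"); c=cams.camera("side")
cv2.imwrite("pics/w5.png",cv2.resize(w["pixels"][190:390,210:420,::-1],None,fx=3.5,fy=3.5,interpolation=cv2.INTER_CUBIC))
cv2.imwrite("pics/s5.png",cv2.resize(c["pixels"][130:220,250:340,::-1],None,fx=6.5,fy=6.5,interpolation=cv2.INTER_CUBIC))
R=cv2.Rodrigues(w["rvec"])[0]; print("wrist cam pos",-R.T@w["tvec"],"axis",R[2],"right",R[0])
E
```

```text
wrist cam pos [ 0.64643748 -0.09572649  0.33023171] axis [-0.26650819  0.0549226  -0.96226654] right [-2.00151646e-01 -9.79764809e-01 -4.87572550e-04]
```

View pics/w5.png

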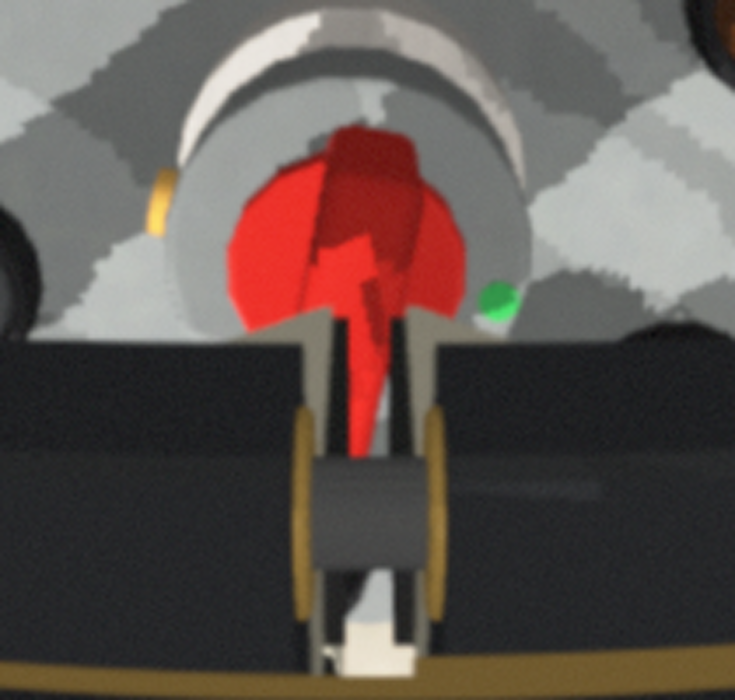

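View pics/s5.png

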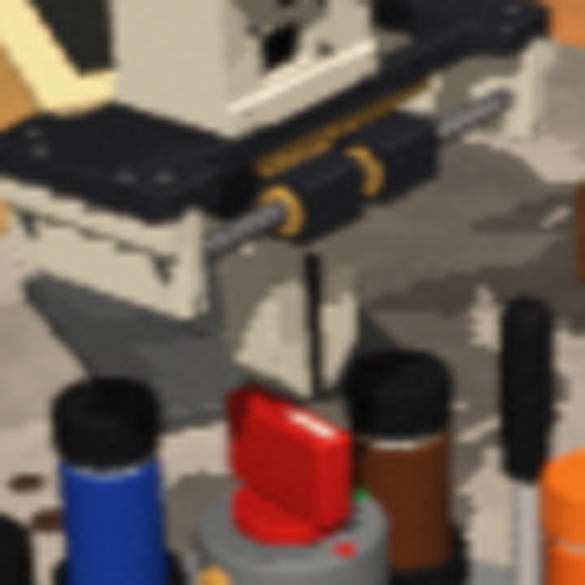

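```bash
python3 - <<'E'
from plant import bot,cams
from h import *
s=bot.get_state(); w=cams.camera("wrist"); c=cams.camera("side")
Rw=cv2.Rodrigues(w["rvec"])[0]; ow=-Rw.T@w["tvec"]
u=cv2.fisheye.undistortPoints(np.array([[[314.,279.]]]),w["K"],np.zeros(4))[0,0]; dw=Rw.T@np.array([*u,1])
o,d=ray(c,(192,299))
A=np.c_[dw,-d]; k=np.linalg.lstsq(A,o-ow,rcond=None)[0]; print("tip tri",ow+k[0]*dw,o+k[1]*d)
T=Rot.from_quat(s["tool_rot"]).as_matrix(); print("cam in tool",T.T@(ow-s["eef_pos"]), s["eef_pos"],s["q"])
# start
R0=cv2.Rodrigues(np.array([-2.43692325,1.57470832,0.2219048]))[0]; o0=-R0.T@np.array([-0.52393133,-0.0357245,0.39090172])
T0=Rot.from_quat([0.38461528,0.59399636,-0.38390019,0.59317793]).as_matrix(); print("start",T0.T@(o0-np.array([0.21481738,-0.47856808,0.21365388])),o0)
E
```

```text
tip tri [ 0.57869885 -0.08127496  0.15755081] [ 0.56685852 -0.0901587   0.16145376]
cam in tool [-1.71099850e-01  7.31902179e-02 -3.45115269e-05] [ 0.57510015 -0.0810232   0.15898624] [-2.72201341e-01  4.88979708e-01  1.45089952e+00  5.74728999e-04
  1.19967949e+00  1.50080078e+00]
start [-0.17115783  0.07333649 -0.00032295] [ 0.28166686 -0.44850364  0.38482813]
```

The pictures disagree with the stated tool length. The fingertips show at z ≈ 0.16, just above the wing top, although the reported pose would put them at 0.134. The closed fingers also met nothing. I'll trust the pictures: reopen, turn back, and go down in short steps while watching the force.

Emit:
jog_arm:
  commands:
    - [-0.5, 0, 0, 0, 0, 0, 3]
    - [-0.5, 0, 0, 0.1, 0, 0, 4]
    - [-0.5, 0, 0, 0.18, 0, 0, 4]
    - [-0.5, 0, 0, 0.2, 0, 0, 4]
    - [-0.5, 0, 0, 0.2, 0, 0, 4]
    - [0, 0, 0.1, 0.2, 0, 0, 4]
    - [0.5, 0, 0.1, 0.2, 0, 0, 4]
    - [1, 0, 0.1, 0.2, 0, 0, 4]
    - [1, 0, 0.1, 0.2, 0, 0, 4]

```text
time_s: 6.1
eef_pos: [0.5741, -0.0818, 0.1474]
tool_rot: [-0.59, -0.391, 0.59, -0.39]
ft_force: [-0.7, 0.1, -0.2]
opening: 0.0403
```

```bash
python3 - <<'E'
from plant import bot,cams
from h import *
tgt(bot,[.5755,-.08,.125],-.4-np.pi/2)
w=cams.camera("wrist"); c=cams.camera("side")
a=cv2.resize(w["pixels"][200:380,210:420,::-1],(600,514)); b=cv2.resize(c["pixels"][130:230,250:350,::-1],None,fx=5.5,fy=5.5)
cv2.imwrite("pics/w6.png",a); cv2.imwrite("pics/s6.png",b)
E
```

```text
t 6.1 grasp [ 0.5741 -0.0818  0.1414] yaw -1.972 xdir [-0.     0.001 -1.   ] q [-2.740e-01  5.000e-01  1.467e+00  1.000e-03  1.176e+00  1.698e+00] F [-0.7  0.1 -0.2] T [0.06 0.05 0.  ] open 0.0403
shift cm [ 1.64  0.06 -0.22] rotvec [-0.001 -0.     0.001]
```

View pics/w6.png

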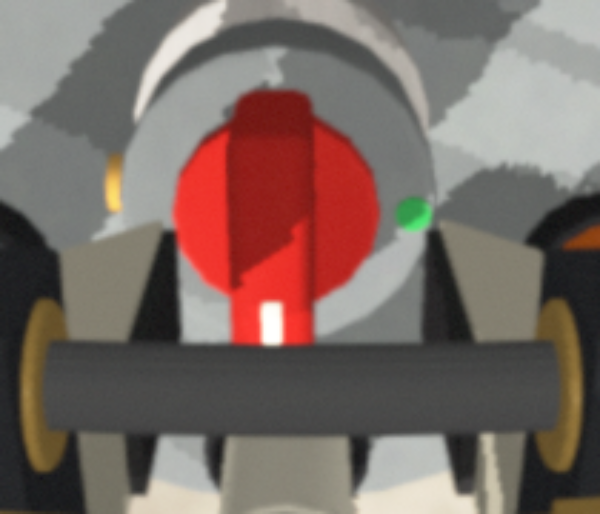

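View pics/s6.png

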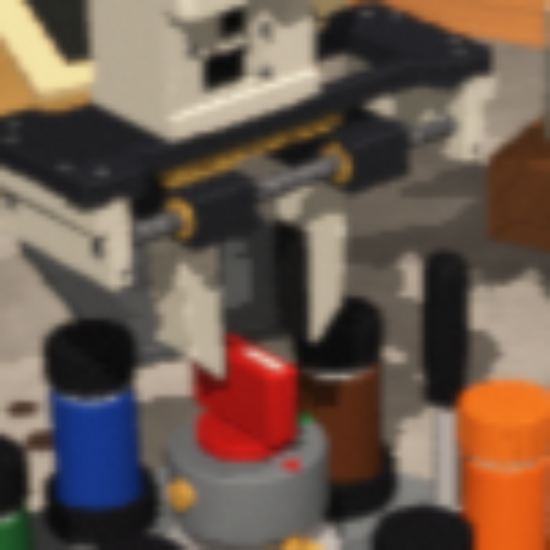

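The open fingers now straddle the wing, with tips about level with its top. The wing sits about 4 mm to the left of the jaw centre (wrist crop col 272 against 302). I'll shift and continue down.

Emit:
jog_arm:
  commands:
    - [0, 0, -0.2, 0, 0, 0, 4]
    - [0, 0, -0.4, 0, 0, 0, 4]
    - [0.4, 0.05, -0.45, 0, 0, 0, 4]
    - [0.8, 0.05, -0.45, 0, 0, 0, 4]
    - [1.2, 0.05, -0.45, 0, 0, 0, 4]
    - [1.5, 0.05, -0.45, 0, 0, 0, 4]
    - [1.5, 0.05, -0.45, 0, 0, 0, 4]

```text
time_s: 6.78
eef_pos: [0.5764, -0.0779, 0.1325]
tool_rot: [-0.59, -0.391, 0.59, -0.39]
ft_force: [-0.8, 0.2, -0.5]
opening: 0.0401
```

```bash
python3 - <<'E'
from plant import bot,cams
from h import *
tgt(bot,[.5755,-.08,.125],-.4-np.pi/2)
w=cams.camera("wrist"); c=cams.camera("side")
a=cv2.resize(w["pixels"][200:380,210:420,::-1],(600,514)); b=cv2.resize(c["pixels"][130:230,250:350,::-1],None,fx=5.5,fy=5.5)
cv2.imwrite("pics/w7.png",a); cv2.imwrite("pics/s7.png",b)
E
```

```text
t 6.78 grasp [ 0.5764 -0.0779  0.1265] yaw -1.972 xdir [-0.001  0.001 -1.   ] q [-2.660e-01  5.180e-01  1.480e+00  1.000e-03  1.144e+00  1.706e+00] F [-0.8  0.2 -0.5] T [0.02 0.05 0.02] open 0.0401
shift cm [0.15 0.   0.23] rotvec [-0.002 -0.     0.001]
```

View pics/w7.png

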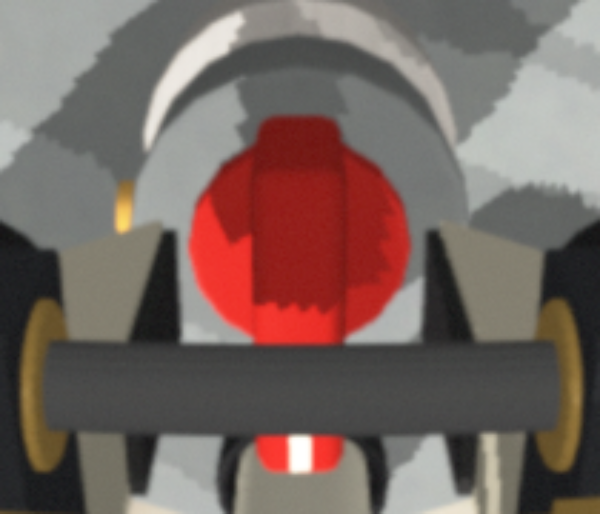

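View pics/s7.png

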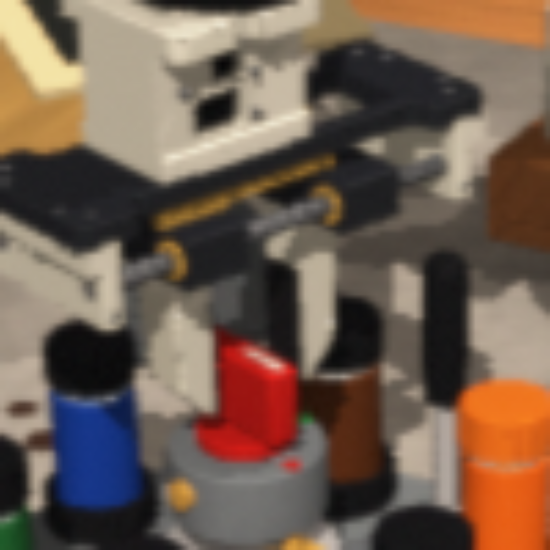

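Emit:
jog_arm:
  commands:
    - [0.3, 0, 0, 0, 0, 0, 4]
    - [0.6, 0, 0, 0, 0, 0, 4]
    - [0.6, 0, 0, 0, 0, 0, 3]
    - [0.6, 0, 0, 0, 0, 0, 2]
    - [0.6, 0, 0, 0, 0, 0, 1]
    - [0.6, 0, 0, 0, 0, 0, 0.5]
    - [0.6, 0, 0, 0, 0, 0, 0.5]
    - [0.6, 0, 0, 0, 0, 0, 0.5]
    - [0.6, 0, 0, 0, 0, 0, 0.5]
  force: 30

```text
time_s: 7.63
eef_pos: [0.577, -0.0779, 0.1274]
tool_rot: [0.59, 0.39, -0.589, 0.39]
ft_force: [0.5, 1.2, -0.1]
opening: 0.0137
```

```bash
python3 - <<'E'
from plant import bot,cams
from h import *
tgt(bot,[.5755,-.08,.12],-.4-np.pi/2)
w=cams.camera("wrist"); c=cams.camera("side")
b=cv2.resize(c["pixels"][130:230,250:350,::-1],None,fx=5.5,fy=5.5)
cv2.imwrite("pics/s8.png",b)
E
```

```text
t 7.63 grasp [ 0.577  -0.0779  0.1214] yaw -1.972 xdir [ 0.001  0.    -1.   ] q [-2.660e-01  5.230e-01  1.486e+00  1.000e-03  1.131e+00  1.706e+00] F [ 0.5  1.2 -0.1] T [ 0.2  -0.07  0.13] open 0.0137
shift cm [ 0.14 -0.05  0.25] rotvec [-0.001 -0.001 -0.001]
```

View pics/s8.png

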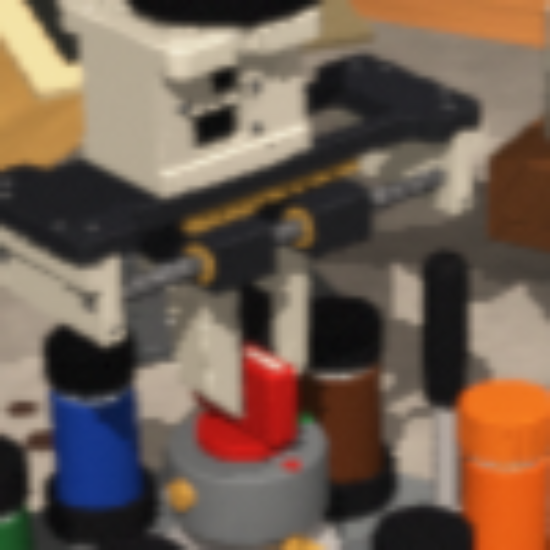

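Gripped: the opening is 13.7 mm on the 14 mm wing. Before turning, I check how high the gripper's end brackets are over the jars and the handle.

```bash
python3 - <<'E'
from plant import bot,cams
from h import *
c=cams.camera("side")
v=np.array([.39,.92]); a=np.array([.577,-.078])
for px,s in [((191.5,269.5),.095),((168.5,333.6),-.095),((180,296),.02)]:
  for u in (-.035,0,.035):
    p=a+v*s+np.array([.92,-.39])*u; zs=np.linspace(.1,.3,401); q=proj(c,[[*p,z] for z in zs]); i=np.argmin(abs(q[:,0]-px[0])); print(px,u,zs[i],q[i])
E
```

```text
(191.5, 269.5) -0.035 0.21150000000000002 [191.54873311 263.63654341]
(191.5, 269.5) 0 0.1985 [191.468279   253.84315091]
(191.5, 269.5) 0.035 0.1855 [191.39225073 244.58850094]
(168.5, 333.6) -0.035 0.202 [168.4770875  336.29986986]
(168.5, 333.6) 0 0.19 [168.57760592 325.56436653]
(168.5, 333.6) 0.035 0.1785 [168.46935358 315.35240544]
(180, 296) -0.035 0.21200000000000002 [179.96466196 294.02157209]
(180, 296) 0 0.1995 [179.98343569 283.75592709]
(180, 296) 0.035 0.187 [180.00122272 274.02981631]
```

Emit:
jog_arm:
  commands:
    - [0, 0, 0, -0.05, 0, 0, 0.5]
    - [0, 0, 0, -0.15, 0, 0, 0.5]
    - [0, 0, 0, -0.26, 0, 0, 0.5]
    - [0, 0, 0, -0.37, 0, 0, 0.5]
    - [0, 0, 0, -0.48, 0, 0, 0.5]
    - [0, 0, 0, -0.58, 0, 0, 0.5]
    - [0, 0, 0, -0.66, 0, 0, 0.5]
    - [0, 0, 0, -0.72, 0, 0, 0.5]
    - [0, 0, 0, -0.75, 0, 0, 0.5]

```text
time_s: 8.53
eef_pos: [0.577, -0.0771, 0.1274]
tool_rot: [0.406, 0.58, -0.404, 0.58]
ft_force: [0.9, 4.0, 0.5]
opening: 0.014
```

```bash
python3 - <<'E'
from plant import bot,cams
from h import *
tgt(bot,[.577,-.0779,.1214],-.4-np.pi/2+1.45)
E
```

```text
t 8.53 grasp [ 0.577  -0.0771  0.1214] yaw -1.219 xdir [ 0.001  0.002 -1.   ] q [-0.266  0.523  1.487  0.002  1.131  0.953] F [0.9 4.  0.5] T [ 0.65 -0.1  -0.05] open 0.014
shift cm [ 0.   -0.03  0.08] rotvec [-0.698 -0.001 -0.002]
```

Emit:
jog_arm:
  commands:
    - [0, 0, 0, -0.05, 0, 0, 0.5]
    - [0, 0, 0, -0.13, 0, 0, 0.5]
    - [0, 0, 0, -0.22, 0, 0, 0.5]
    - [0, 0, 0, -0.32, 0, 0, 0.5]
    - [0, 0, 0, -0.42, 0, 0, 0.5]
    - [0, 0, 0, -0.52, 0, 0, 0.5]
    - [0, 0, 0, -0.6, 0, 0, 0.5]
    - [0, 0, 0, -0.66, 0, 0, 0.5]
    - [0, 0, 0, -0.7, 0, 0, 0.5]
    - [0, 0, 0, -0.72, 0, 0, 0.5]
    - [0, 0, 0, -0.72, 0, 0, 0.5]

```text
time_s: 9.45
eef_pos: [0.5766, -0.0764, 0.1274]
tool_rot: [0.176, 0.685, -0.174, 0.685]
ft_force: [-1.9, 4.4, 3.1]
opening: 0.0136
```

```bash
python3 - <<'E'
from plant import bot,cams
from h import *
tgt(bot,[.577,-.0779,.1214],-.4-np.pi/2+1.45)
w=cams.camera("wrist"); cv2.imwrite("pics/w9.png",w["pixels"][:,:,::-1])
c=cams.camera("side"); cv2.imwrite("pics/s9.png",cv2.resize(c["pixels"][130:230,250:350,::-1],None,fx=5.5,fy=5.5))
E
```

```text
t 9.45 grasp [ 0.5766 -0.0764  0.1214] yaw -0.499 xdir [ 0.     0.003 -1.   ] q [-0.265  0.523  1.487  0.003  1.132  0.233] F [-1.9  4.4  3.1] T [0.75 0.33 0.02] open 0.0136
shift cm [ 0.   -0.11  0.11] rotvec [ 0.022 -0.001 -0.003]
```

View pics/w9.png

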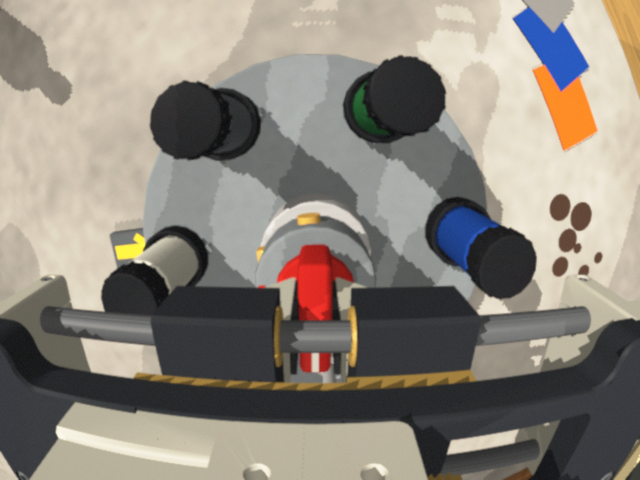

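View pics/s9.png

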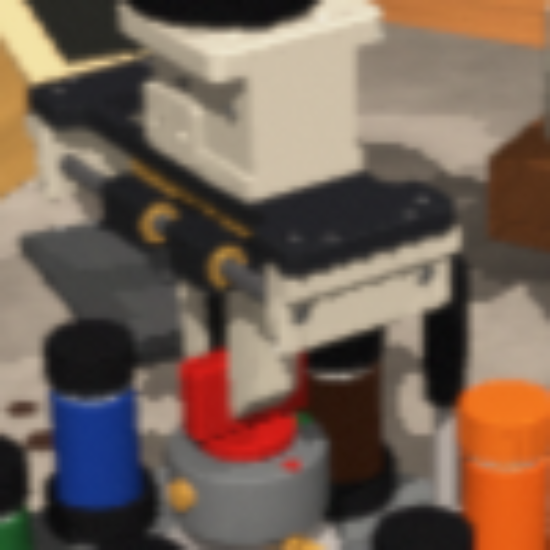

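The wing has turned about 1.47 rad with the jaws and points sideways. I release it, let the ball take it to the stop, and lift.

Emit:
jog_arm:
  commands:
    - [0, 0, 0, 0, 0, 0, 1.8]
    - [0, 0, 0, 0, 0, 0, 3]
    - [0, 0, 0, 0, 0, 0, 4]
    - [0, 0, 0, 0, 0, 0, 4]
    - [-1, 0, 0, 0, 0, 0, 4]
    - [-2.5, 0, 0, 0, 0, 0, 4]
    - [-4, 0, 0, 0, 0, 0, 4]
    - [-5.5, 0, 0, 0, 0, 0, 4]
    - [-6.5, 0, 0, 0, 0, 0, 4]
    - [-7, 0, 0, 0, 0, 0, 4]
    - [-7, 0, 0, 0, 0, 0, 4]

```text
time_s: 10.47
eef_pos: [0.5771, -0.0769, 0.1989]
tool_rot: [0.176, 0.684, -0.174, 0.686]
ft_force: [0.5, -0.4, -0.3]
opening: 0.0401
```

```bash
python3 - <<'E'
from plant import bot,cams
from h import *
a=-.4; ps=np.array([.5755,-.080]); u=np.array([np.cos(a),np.sin(a)]); v=np.array([-u[1],u[0]])
h=ps-.105*v; print("handle",h)
tgt(bot,[*h,.2],-.5)
w=cams.camera("wrist"); im=w["pixels"][:,:,::-1].copy()
uu=v
for P in [[*(ps+.026*uu),.162],[*(ps-.026*uu),.162],[*h,.169]]:
    r,k=fproj(w,[P])[0]; cv2.circle(im,(int(round(k)),int(round(r))),2,(255,0,255),-1)
cv2.imwrite("pics/w10.png",im)
c=cams.camera("side"); cv2.imwrite("pics/s10.png",cv2.resize(c["pixels"][130:250,240:370,::-1],None,fx=5,fy=5))
E
```

```text
handle [ 0.53461107 -0.1767114 ]
t 10.47 grasp [ 0.5771 -0.0769  0.1929] yaw -0.5 xdir [ 0.003  0.002 -1.   ] q [-0.266  0.458  1.388  0.003  1.294  0.234] F [ 0.5 -0.4 -0.3] T [-0.03 -0.05 -0.01] open 0.0401
shift cm [ -0.75 -10.8    1.06] rotvec [-0.     0.001 -0.003]
```

View pics/w10.png

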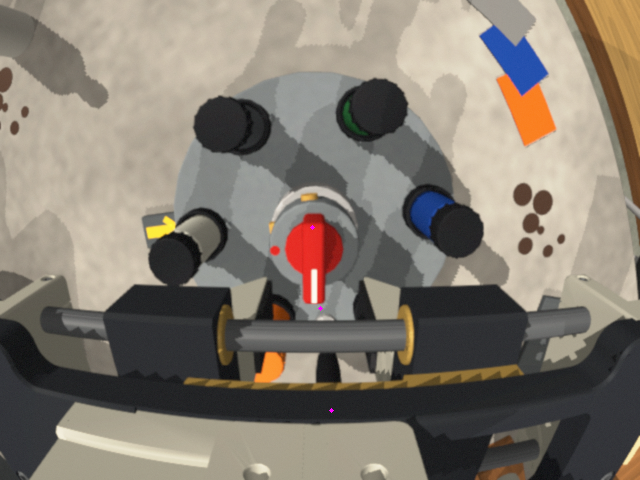

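View pics/s10.png

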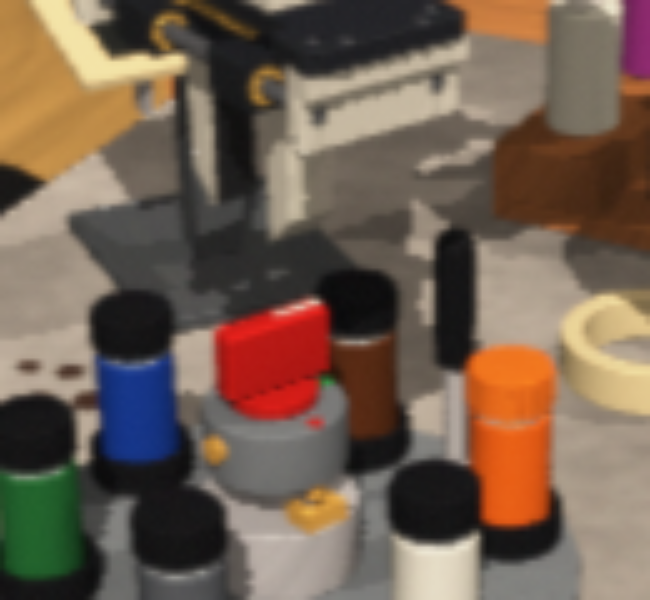

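The knob stays at about 90° with its white line to the side, so it is released (stop at 1.5 rad). Grip and wrist view both put the axis at (0.577, −0.077), about 3 mm from the first fit. Now to above the handle.

```bash
python3 - <<'E'
from plant import bot
from h import *
tgt(bot,[.536,-.174,.195],-.9)
E
```

```text
t 10.57 grasp [ 0.5763 -0.0766  0.191 ] yaw -0.501 xdir [-0.     0.003 -1.   ] q [-0.266  0.459  1.39   0.003  1.293  0.234] F [ 0.4 -0.3 -0.3] T [-0.03 -0.05  0.04] open 0.0404
shift cm [ -0.43 -10.47   1.14] rotvec [ 0.399 -0.002 -0.002]
```

Emit:
jog_arm:
  commands:
    - [-0.4, -0.5, 0, 0.03, 0, 0, 4.5]
    - [-0.4, -2, 0.2, 0.1, 0, 0, 4.5]
    - [-0.4, -4.5, 0.4, 0.18, 0, 0, 4.5]
    - [-0.4, -7, 0.7, 0.27, 0, 0, 4.5]
    - [-0.4, -9.2, 1, 0.35, 0, 0, 4.5]
    - [-0.4, -10.2, 1.1, 0.4, 0, 0, 4.5]
    - [-0.4, -10.5, 1.1, 0.4, 0, 0, 4.5]
    - [-0.4, -10.5, 1.1, 0.4, 0, 0, 4.5]

```text
time_s: 11.23
eef_pos: [0.5349, -0.1747, 0.2003]
tool_rot: [0.309, 0.638, -0.307, 0.635]
ft_force: [0.6, -0.2, 0.0]
opening: 0.0449
```

```bash
python3 - <<'E'
from plant import bot,cams
from h import *
h=[.536,-.174]
tgt(bot,[*h,.124],-.9)
w=cams.camera("wrist"); im=w["pixels"][:,:,::-1].copy()
for z in (.169,.102):
    r,k=fproj(w,[[*h,z]])[0]; print(r,k); cv2.circle(im,(int(round(k)),int(round(r))),2,(255,0,255),-1)
cv2.imwrite("pics/w11.png",im)
c=cams.camera("side"); cv2.imwrite("pics/s11.png",cv2.resize(c["pixels"][130:250,250:380,::-1],None,fx=5,fy=5))
E
```

```text
t 11.23 grasp [ 0.5349 -0.1747  0.1943] yaw -0.901 xdir [-0.002  0.003 -1.   ] q [-0.453  0.424  1.438  0.003  1.282  0.447] F [ 0.6 -0.2  0. ] T [ 0.02 -0.03 -0.03] open 0.0449
shift cm [7.03 0.12 0.04] rotvec [-0.001 -0.004 -0.001]
263.8867106586715 316.18787022936203
233.9384775220543 316.2936197033014
```

View pics/w11.png

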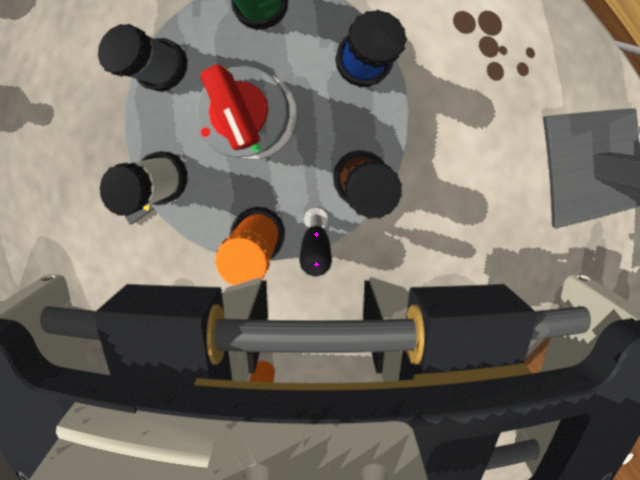

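View pics/s11.png

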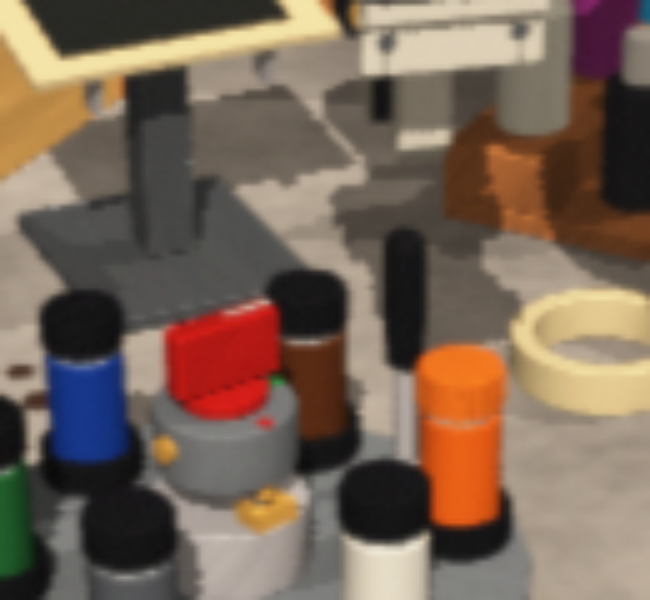

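Emit:
jog_arm:
  commands:
    - [1, 0.1, 0, 0, 0, 0, 4.5]
    - [2.2, 0.1, 0, 0, 0, 0, 4.5]
    - [3.4, 0.1, 0, 0, 0, 0, 4.5]
    - [4.4, 0.1, 0, 0, 0, 0, 4.5]
    - [5.2, 0.1, 0, 0, 0, 0, 4.5]
    - [5.5, 0.1, 0, 0, 0, 0, 4.5]
    - [5.5, 0.1, 0, 0, 0, 0, 4.5]

```text
time_s: 11.92
eef_pos: [0.536, -0.1722, 0.1444]
tool_rot: [0.308, 0.638, -0.306, 0.635]
ft_force: [0.1, -0.3, 1.1]
opening: 0.0451
```

```bash
python3 - <<'E'
from plant import bot,cams
from h import *
h=[.536,-.174]
tgt(bot,[*h,.122],-.9)
w=cams.camera("wrist"); cv2.imwrite("pics/w12.png",cv2.resize(w["pixels"][200:400,210:420,::-1],None,fx=2.8,fy=2.8))
c=cams.camera("side"); cv2.imwrite("pics/s12.png",cv2.resize(c["pixels"][130:250,250:380,::-1],None,fx=5,fy=5))
E
```

```text
t 11.92 grasp [ 0.536  -0.1722  0.1384] yaw -0.899 xdir [-0.003  0.004 -1.   ] q [-0.449  0.476  1.517  0.003  1.153  0.449] F [ 0.1 -0.3  1.1] T [ 0.   -0.06 -0.01] open 0.0451
shift cm [ 1.64 -0.11  0.15] rotvec [ 0.001 -0.005 -0.001]
```

View pics/w12.png

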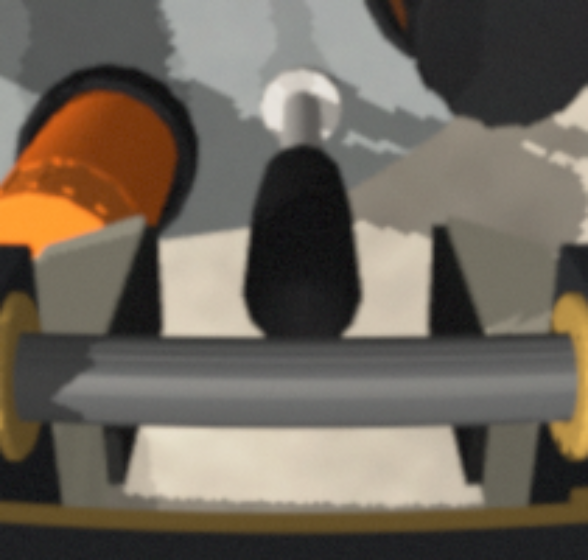

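View pics/s12.png

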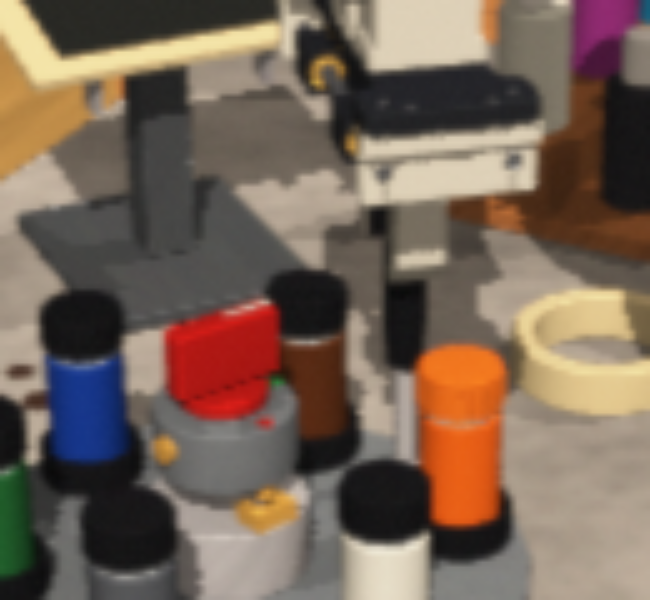

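The handle is centred between the open fingers (wrist crop col 300 against 296) and lines up in the side view. I go down the rest and close.

Emit:
jog_arm:
  commands:
    - [0.6, -0.05, 0, 0, 0, 0, 4.5]
    - [1.2, -0.05, 0, 0, 0, 0, 4.5]
    - [1.6, -0.05, 0, 0, 0, 0, 4.5]
    - [1.6, -0.05, 0, 0, 0, 0, 3.5]
    - [1.6, -0.05, 0, 0, 0, 0, 2.6]
    - [1.6, -0.05, 0, 0, 0, 0, 1.8]
    - [1.6, -0.05, 0, 0, 0, 0, 1]
    - [1.6, -0.05, 0, 0, 0, 0, 1]
    - [1.6, -0.05, 0, 0, 0, 0, 1]
    - [1.6, -0.05, 0, 0, 0, 0, 1]
  force: 25

```text
time_s: 12.85
eef_pos: [0.5363, -0.1732, 0.13]
tool_rot: [0.308, 0.637, -0.306, 0.636]
ft_force: [-0.4, -0.6, 1.3]
opening: 0.0193
```

```bash
python3 - <<'E'
from plant import bot,cams
from h import *
h=[.536,-.174]
tgt(bot,[*h,.122],-.9)
w=cams.camera("wrist"); cv2.imwrite("pics/w13.png",cv2.resize(w["pixels"][200:400,210:420,::-1],None,fx=2.8,fy=2.8))
c=cams.camera("side"); cv2.imwrite("pics/s13.png",cv2.resize(c["pixels"][130:250,250:380,::-1],None,fx=5,fy=5))
E
```

```text
t 12.85 grasp [ 0.5363 -0.1731  0.124 ] yaw -0.899 xdir [-0.     0.003 -1.   ] q [-0.45   0.49   1.537  0.003  1.116  0.448] F [-0.4 -0.6  1.3] T [-0.17  0.04  0.04] open 0.0193
shift cm [ 0.2  -0.07  0.05] rotvec [ 0.001 -0.002 -0.002]
```

View pics/w13.png

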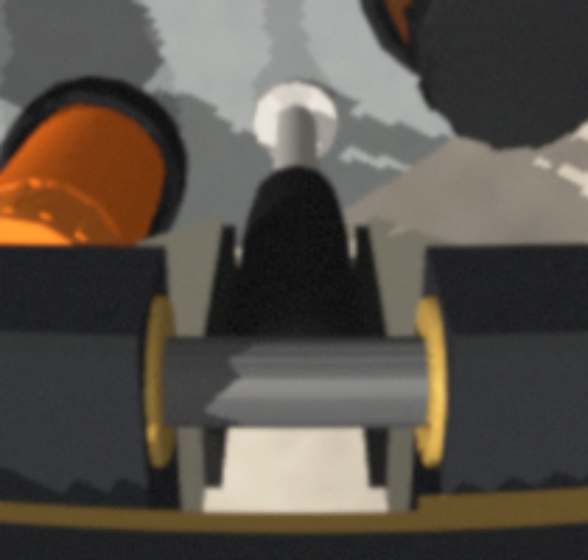

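View pics/s13.png

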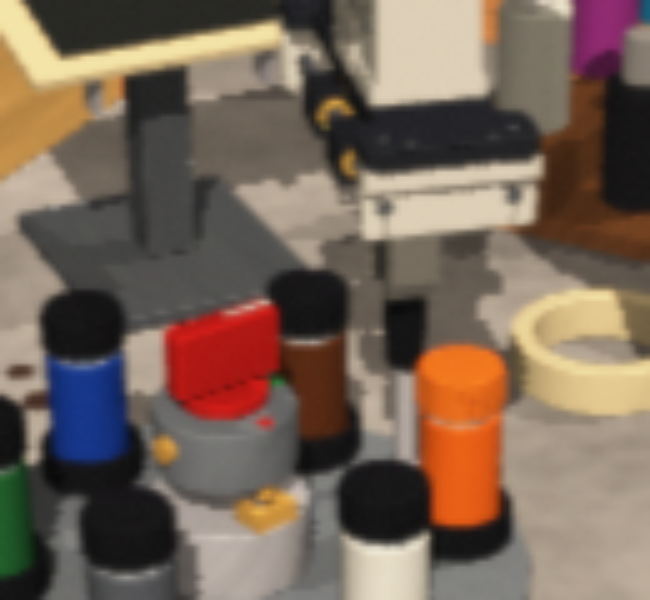

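The fingers hold the sleeve (opening 19.3 mm, in the side view closed round it above the jar tops). I work out the arc about the axis, clockwise 60°.

```bash
cat > arc.py <<'E'
from plant import bot
from h import *
import sys
s=bot.get_state(); T=Rot.from_quat(s["tool_rot"]).as_matrix()
C=np.array([.577,-.077]); d=s["eef_pos"][:2]-C; r=np.hypot(*d); a=np.arctan2(d[1],d[0]); print("r",r,"ang",np.degrees(a))
for k in map(float,sys.argv[1:]):
    b=a+np.radians(k); p=C+r*np.array([np.cos(b),np.sin(b)])-s["eef_pos"][:2]
    print(k,np.round(100*T.T@np.array([*p,0]),2))
E
python3 arc.py -1 -3 -6 -9 -12 -15 -18 -21 -24 -27 -29 -30
```

```text
r 0.10442569001206486 ang -112.9500070828692
-1.0 [ 0.   -0.09 -0.16]
-3.0 [ 0.   -0.25 -0.49]
-6.0 [ 0.   -0.47 -0.99]
-9.0 [ 0.   -0.67 -1.5 ]
-12.0 [ 0.   -0.84 -2.02]
-15.0 [ 0.   -0.98 -2.54]
-18.0 [ 0.01 -1.09 -3.08]
-21.0 [ 0.01 -1.18 -3.62]
-24.0 [ 0.01 -1.24 -4.16]
-27.0 [ 0.01 -1.27 -4.71]
-29.0 [ 0.01 -1.27 -5.07]
-30.0 [ 0.01 -1.27 -5.25]
```

Emit:
jog_arm:
  commands:
    - [0, -0.1, -0.15, 0, 0, 0, 1]
    - [0, -0.25, -0.5, 0, 0, 0, 1]
    - [0, -0.45, -1, 0, 0, 0, 1]
    - [0, -0.65, -1.5, 0, 0, 0, 1]
    - [0, -0.85, -2, 0, 0, 0, 1]
    - [0, -1, -2.55, 0, 0, 0, 1]
    - [0, -1.1, -3.1, 0, 0, 0, 1]
    - [0, -1.2, -3.6, 0, 0, 0, 1]
    - [0, -1.25, -4.15, 0, 0, 0, 1]
    - [0, -1.25, -4.7, 0, 0, 0, 1]
    - [0, -1.25, -5.1, 0, 0, 0, 1]
    - [0, -1.25, -5.25, 0, 0, 0, 1]

```text
time_s: 13.95
eef_pos: [0.493, -0.1392, 0.13]
tool_rot: [0.308, 0.638, -0.306, 0.636]
ft_force: [-1.9, -1.4, -2.0]
opening: 0.0193
```

```bash
python3 - <<'E'
from plant import bot,cams
from h import *
tgt(bot,[.536,-.174,.122],-.9)
c=cams.camera("side"); cv2.imwrite("pics/s14.png",cv2.resize(c["pixels"][130:270,240:390,::-1],None,fx=4,fy=4))
E
python3 arc.py -1 -3 -6 -9 -12 -15 -18 -21 -24 -27 -29 -30
```

```text
t 13.95 grasp [ 0.493  -0.1392  0.124 ] yaw -0.899 xdir [-0.001  0.003 -1.   ] q [-0.426  0.406  1.68   0.003  1.058  0.471] F [-1.9 -1.4 -2. ] T [-0.31  0.24 -0.06] open 0.0193
shift cm [0.18 1.2  5.4 ] rotvec [ 0.001 -0.003 -0.001]
r 0.10453041779311775 ang -143.440547240383
-1.0 [ 0.    0.01 -0.18]
-3.0 [ 0.    0.03 -0.55]
-6.0 [ 0.    0.09 -1.09]
-9.0 [ 0.01  0.18 -1.63]
-12.0 [ 0.01  0.3  -2.16]
-15.0 [ 0.01  0.45 -2.69]
-18.0 [ 0.01  0.62 -3.21]
-21.0 [ 0.01  0.82 -3.72]
-24.0 [ 0.01  1.05 -4.22]
-27.0 [ 0.02  1.3  -4.7 ]
-29.0 [ 0.02  1.48 -5.02]
-30.0 [ 0.02  1.58 -5.18]
```

View pics/s14.png

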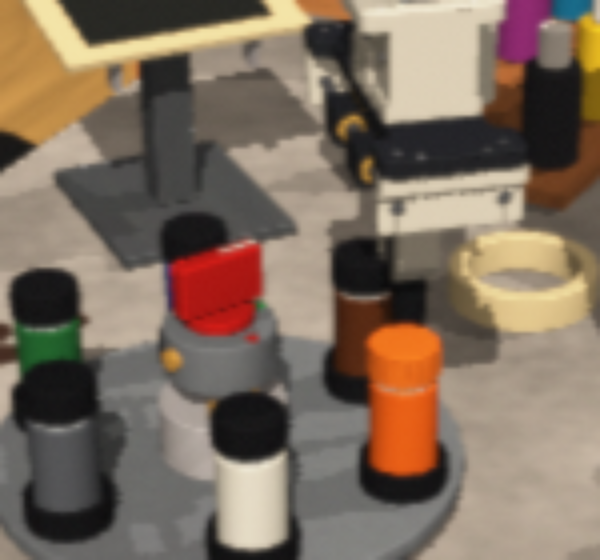

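The platter turned with the handle by about 30°. The jars are upright and the knob is unchanged. Second half next.

Emit:
jog_arm:
  commands:
    - [0, 0, -0.2, 0, 0, 0, 1]
    - [0, 0.05, -0.55, 0, 0, 0, 1]
    - [0, 0.1, -1.1, 0, 0, 0, 1]
    - [0, 0.2, -1.65, 0, 0, 0, 1]
    - [0, 0.3, -2.15, 0, 0, 0, 1]
    - [0, 0.45, -2.7, 0, 0, 0, 1]
    - [0, 0.6, -3.2, 0, 0, 0, 1]
    - [0, 0.8, -3.7, 0, 0, 0, 1]
    - [0, 1.05, -4.2, 0, 0, 0, 1]
    - [0, 1.3, -4.7, 0, 0, 0, 1]
    - [0, 1.5, -5, 0, 0, 0, 1]
    - [0, 1.55, -5.1, 0, 0, 0, 1]

```text
time_s: 15.0
eef_pos: [0.4728, -0.0888, 0.13]
tool_rot: [0.308, 0.638, -0.306, 0.636]
ft_force: [-3.2, -0.3, -2.7]
opening: 0.0195
```

Emit:
jog_arm:
  commands:
    - [0, 0, 0, 0, 0, 0, 1]
    - [0, 0, 0, 0, 0, 0, 1]
    - [0, 0, 0, 0, 0, 0, 1]

```text
time_s: 15.25
eef_pos: [0.4729, -0.0888, 0.13]
tool_rot: [0.308, 0.638, -0.306, 0.636]
ft_force: [-2.7, 0.1, -1.6]
opening: 0.0194
```

```bash
python3 - <<'E'
from plant import bot,cams,recognise
from h import *
tgt(bot,[.536,-.174,.122],-.9)
F=np.array([.577,-.077])-.105*np.array([np.cos(-.4),np.sin(-.4)]); print("front",F)
for n in ("side","top","wrist"):
    c=cams.camera(n); im=c["pixels"][:,:,::-1].copy(); f=fproj if n=="wrist" else proj
    for z in (.128,.01):
        r,k=f(c,[[*F,z]])[0]; print(n,z,r,k); cv2.circle(im,(int(round(k)),int(round(r))),1,(255,0,255),-1)
    if n=="side": im=cv2.resize(im[130:310,220:400],None,fx=3.3,fy=3.3)
    if n=="top": im=cv2.resize(im[140:310,270:440],None,fx=3.5,fy=3.5)
    cv2.imwrite(f"pics/{n}15.png",im)
    if n!="wrist":
      for x in recognise(n,"jar_orange_mid")[:3]: print(x["score"],x["pixel"],atz(c,x["pixel"],.09))
E
python3 arc.py -1
```

```text
t 15.25 grasp [ 0.4728 -0.0888  0.124 ] yaw -0.898 xdir [-0.003  0.004 -1.   ] q [-0.347  0.355  1.762  0.003  1.028  0.55 ] F [-2.7  0.1 -1.6] T [-0.03  0.45 -0.01] open 0.0194
shift cm [ 0.15 -0.37 10.6 ] rotvec [ 0.002 -0.005 -0.   ]
front [ 0.4802886  -0.03611107]
side 0.128 225.92739021054965 324.5379332561522
side 0.01 273.1883690787997 324.9419174342869
0.8 [253.2, 412.2] [ 0.30411302 -0.07198881  0.09      ]
0.76 [230.7, 417.7] [ 0.32024738 -0.15993161  0.09      ]
0.69 [239.5, 327.3] [ 0.47913529 -0.04626986  0.09      ]
top 0.128 257.9838083352283 328.72602579986693
top 0.01 260.0591200150978 326.99515233531463
0.64 [328.2, 381.6] [ 0.33639455 -0.15137462  0.09      ]
0.51 [257.4, 323.7] [ 0.48285721 -0.02666839  0.09      ]
0.48 [323.2, 421.4] [ 0.34819977 -0.23552854  0.09      ]
wrist 0.128 210.3758403756592 239.89522487969384
wrist 0.01 180.9554828166872 269.97092537467796
r 0.10480374605864276 ang -173.47217883114405
-1.0 [ 0.    0.1  -0.15]
```

View pics/side15.png

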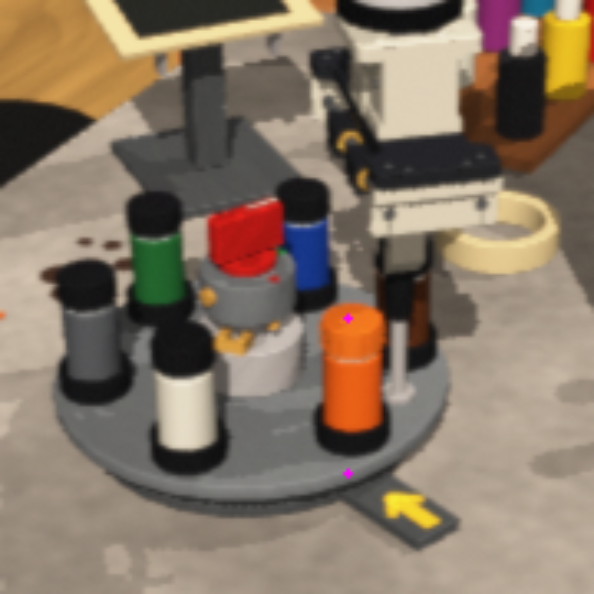

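View pics/top15.png

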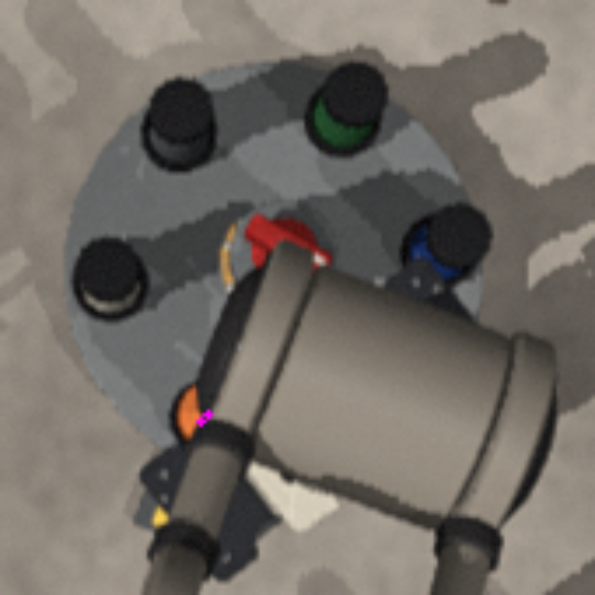

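View pics/wrist15.png

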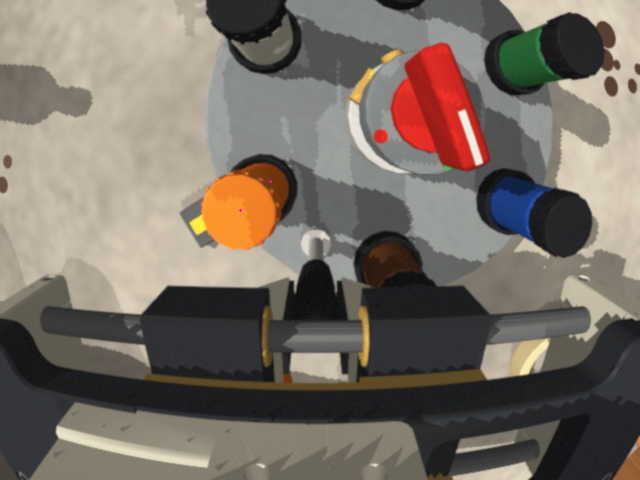

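The remaining caps now sit where their neighbours stood at the start: grey at the old green spot and green at the old blue spot, each within about 1 px (2 mm). The orange cap covers the projected front point in the wrist and side views. The force is steady, so I hold briefly and hand in.

Emit:
jog_arm:
  commands:
    - [0, 0, 0, 0, 0, 0, 1]
    - [0, 0, 0, 0, 0, 0, 1]
    - [0, 0, 0, 0, 0, 0, 1]

```text
time_s: 15.75
eef_pos: [0.4729, -0.089, 0.13]
tool_rot: [0.308, 0.638, -0.306, 0.636]
ft_force: [-2.4, -1.4, -0.6]
opening: 0.0192
```

```bash
python3 - <<'E'
from plant import bot,order
s=bot.get_state(); print(s["time_s"],s["opening"],abs(s["qvel"]).max(),s["ft_force"])
print(order.job_done())
E
```

```text
15.75 0.01916073219447139 0.0015275204961012051 [-2.3530634  -1.37932976 -0.56513263]
the job is handed in; nothing more can be done
None
```

I turned the red knob about 1.47 rad anticlockwise and let its ball hold it there. I then gripped the spinner handle and swung the carousel about 60° clockwise at roughly 0.6 rad/s, bringing the orange jar to the front. The job was handed in at 15.75 s with the handle still gripped.

**Last checks:**
- **Orange jar:** the wrist and side views show it on the projected front point. In the top view, the other jars sit within about 2 mm of a 60° step. All jars in view stand upright.
- **Lock knob:** it still stands at about 90° in the pictures, so released.
- **Grip:** the opening is 19.2 mm on the 20 mm sleeve, with a 25 N grip set. The finger force itself is not measured.
- **Stillness:** the joints move at under 0.002 rad/s and the wrist force is about 3 N.

**What disagreed:**
- **First grip on the knob missed:** it closed on air above the wing. The fingertips really sit about 10 mm behind the reported TCP, not 25 mm ahead of it. I corrected this from the pictures and the later grips held.
- **Carousel axis:** the first fit was off by about 3 mm, and I corrected it from the grip and the wrist view.

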